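# Gauge the depth of a lamp base's post socket

## Robot

A 6-joint arm with a two-finger parallel gripper is mounted at the origin on a cart in front of the work surface, level with it; the furniture and walls round the work are solid. World frame = base frame: x ahead of the robot, y to its left, z up, the work surface at z = 0. Lengths are in m, angles in rad, forces in N, time in s.
With the tool pointing down it reaches from about 0.35 to 0.725 m from the base axis. Payload 6 kg.
Tool frame: the origin (TCP) lies at the very end of the fingers, on their centre line; the grasp point (between the pads) lies env.grip_point_offset behind it (env.grip_point_offset is the distance from the TCP to the grasp point, in m); y points along the fingers, z is the direction in which the jaws open and shut, and the axes are right-handed (so a half turn about y gives the same grasp; the last joint's range is limited). The gripper opens to 85 mm and grips with 20 to 120 N. Pads are 22 mm wide; open, the fingers measure 114 mm over their backs; the gripper's body (76 mm by 85 mm) begins 54 mm behind the grasp point. The pads swing forward as they close: fully open they stand 13 mm farther back than shut.
Start: joints at [-0.823, 0.04, 0.085, 0, -1.615, -0.334], TCP at [0.241, -0.549, 0.231] pointing down, gripper open.
Joint ranges: [-2.56, 2.56], [-1.29, 2.01], [-1.08, 1.49], [-3.29, 1.98], [-2.81, -0.18], [-2.99, 2.99]. Speed limits (rad/s): [2.57, 2.57, 3.01, 3.14, 3.14, 3.14].

## Interface

Orientations are given as a unit quaternion [x, y, z, w].
In Python, from station import env gives the robot as it stands.
- The arm moves only by the tool servo_tool, never from a script. Its argument "targets" is a list of rows, each a list of 3 entries, a list of its own where there are three numbers: the shift along the tool's x, y, z scaled (see below), then the turn about the tool's y scaled (see below), then the opening, from 0 (shut) to 1 (fully open). A call has 1 to 20 rows; each row shifts and turns the commanded pose from where the row before left it, along the tool's axes as they then stand; what a row does not reach is not made up. The controller multiplies each number of a shift by 300 mm and each number of a turn by 30 degrees. A row lasts 1/12 s, in which the tool goes at most 41.7 mm and 7.16 degrees, less where a joint would pass 70% of its speed; a pose out of reach is approached as far as the arm can. A call with a number of a shift or a turn outside -1 to 1 is refused whole. A call with a gripper value outside its range is refused whole. The fingers move at their own pace and stop on an object; "newtons" is the grip in N (left out, the last holds). Time passes only in rows, so rows that do not move let the fingers close. It gives the time, the measured TCP pose, the force and the opening at its end, in the units of the state.
- env.get_state(): the state, without advancing time (a new reading comes with each control period).
- env.snapshot(name): name is "side" or "top"; returns (picture, depth): 420x560x3 uint8, red, green, blue; 420x560 float32, m along the optical axis (not along the pixel's ray), 0 where there is no reading.
- env.camera_params(name): a dict with "fov_y" (degrees; the focal length in pixels is half the picture's height over the tangent of half this angle, whatever the lens; pixels are square), "cx", "cy" (the principal point, pixels), "T" (4x4, takes a point from camera to world coordinates). Camera axes: x right, y up, looking along -z (the intrinsics and any distortion apply to the point x, -y, -z); pixel columns grow to the right and rows downward; lengths in m; the calibration is good to about 2 mm. A picture is of the moment at which its call begins. camera_params takes no time and is no camera call.
- env.close_job(): hands the job in, once; it reports no verdict.
The state is a dict: "time_s": time; "qpos": joint angles; "joint_vel": joint speeds; "tau": joint torques, N m; "ee_pos": TCP position; "eef_rot": TCP orientation; "ft_force": force on the tool from outside, world axes, zero at the start; "torque": the same for the moment, N m; "grip_width": finger opening in m.
Only numpy, scipy, OpenCV 4.12 (cv2) and the standard library are available. Lean on these libraries where they do the work, as an engineer would, in place of code of your own. Each camera call takes 0.05 s, during which the arm holds its last target.

## Task

I need the depth of the post socket in the turned lamp base, so that I can cut its column to fit. Take the depth gauge out of its holder and push its rod down the socket, gently, until it presses on the bottom and the rim has slid the brass collar up to the true depth. Then stand the gauge back in its holder, set down and not dropped, with nothing but the lamp base ever pushing on the collar, and leave the lamp base, the holder and everything else where it was.

Things in the scene. Friction and masses are not known exactly. Their poses are not given: they have to be found in the camera images.
- depth_gauge: Depth gauge, 120 g, standing upright in its holder at the start. A straight steel rod 10 mm in diameter with a line every 5 mm, and a black ribbed round grip 18 mm in diameter on top, whose cylindrical part runs from 98 to 140 mm above the tip (total length 144 mm). Origin: centre of the flat tip (the lower end); z runs up the rod to the grip.
- depth_collar: Brass collar on the gauge's rod, 26 mm in diameter, 10 mm tall, a tight sliding fit: it slides along the rod only when pushed with about 4 N, otherwise it stays where it is. Origin: centre of its flat underside, so the distance from the gauge's tip to this point is the reading. It starts 34 to 39 mm above the tip (shorter than any socket depth) and can be pushed up to 74 mm above it. Its z runs up the rod.
- lamp_base: Turned dark wooden lamp base, round, 78 mm tall, foot 105 mm in diameter, neck about 43 mm at the top, 0.6 to 0.95 kg, standing loose on the counter. Origin: centre of the underside; z up.
- socket_mouth (a point): Centre of the mouth of the socket in the flat top of the lamp base (78 mm above the counter). The socket is a vertical round blind hole 12.5 mm in diameter with a 3 mm wide countersink at the mouth (18.5 mm across at the top); its depth from this point is somewhere between 44 and 62 mm and must be found by feel. Axes as the lamp base.
- socket_core: The solid wood below the socket, part of the lamp base; its upper face is the hidden bottom of the socket. Origin: centre of the underside of the lamp base (it does not tell the depth). Stiff: from touching, the force rises to 15 N within about a millimetre.
- holder: Round light-grey metal holder for the gauge, 42 mm tall, foot 76 mm and neck 39 mm in diameter, 0.7 kg, standing loose. Origin: centre of the underside; z up. On its axis is a blind hole 12 mm in diameter with a 2.5 mm wide countersink, whose bottom is 12 mm above the origin; the gauge stands in it on its tip, so that the collar hangs clear of the holder.
- tape_roll: Bystander: roll of masking tape lying flat, 96 mm across, 25 mm high. Origin: centre of the underside.
- mug: Bystander: pink and white mug, 90 x 122 x 105 mm. Origin: centre of the underside.
- pine_offcut: Bystander: pine block 45 x 110 x 28 mm lying flat. Origin: centre of the underside; y along its length.
- pencil: Bystander: green pencil, 123 mm long, 7 mm thick. Origin: centre of the underside; y along its length.
Not all that is in view belongs to the job. Of the things that look like the depth_gauge, the larger one is meant.

How it is judged:
On the way, in this order (a step that is already met when the one before it is completed fails the run):
1. the gauge has been drawn up out of its holder (z of depth_gauge in the frame of holder above 0.045 m), for 0.1 s.
2. the rod presses on the bottom of the socket with more than 2 N while the collar lies on the rim (within 1.5 mm) and the gauge is upright (contact force between depth_gauge and socket_core above 2 N and z of depth_collar in the frame of socket_mouth between -0.0015 and 0.0015 m and horizontal distance between depth_collar and socket_mouth below 0.003 m and angle between the z axis of depth_gauge and the z axis of lamp_base, either way round below 0.08 rad), for 0.2 s.
At the end, for the whole second after the job is handed in: The gauge stands released, at rest in its holder: tip within 4 mm of the axis and 2.5 mm of the hole's bottom, leaning under 0.12 rad, collar 42 to 64 mm above the tip; lamp base and holder upright, within 20 mm of where they were, bystanders within 30 mm (horizontal distance between depth_gauge and holder below 0.004 m and z of depth_gauge in the frame of holder between 0.0095 and 0.0145 m and angle between depth_gauge's own z axis and vertical below 0.12 rad and distance between depth_collar and depth_gauge between 0.042 and 0.064 m and linear speed of depth_gauge below 0.02 m/s and distance of each of lamp_base, holder from where it was at the start of the episode below 0.02 m and angle between each of lamp_base, holder's own z axis and vertical below 0.05 rad and distance of each of tape_roll, mug, pine_offcut, pencil from where it was at the start of the episode below 0.03 m); the robot touches nothing.
It fails at once if the rod is driven against the bottom of the socket with more than 25 N (contact force between depth_gauge and socket_core above 25 N).
It fails at once if the collar is pushed by the fingers (more than 1 N), or by anything at all while away from the socket's mouth (more than 2 N) (contact force between the fingers and depth_collar above 1 N or (contact force between depth_collar and anything else above 2 N and distance between depth_collar and socket_mouth above 0.02 m)).
It fails at once if the gauge is let go over the holder with its tip more than 8 mm above the hole's bottom (contact force between the fingers and depth_gauge below 0.05 N and horizontal distance between depth_gauge and holder below 0.05 m and z of depth_gauge in the frame of holder above 0.02 m).
It fails at once if the lamp base or the holder is shoved more than 25 mm or tipped (distance of any of lamp_base, holder from where it was at the start of the episode above 0.025 m or angle between any of lamp_base, holder's own z axis and vertical above 0.15 rad).
It fails at once if a bystander is moved more than 30 mm (distance of any of tape_roll, mug, pine_offcut, pencil from where it was at the start of the episode above 0.03 m).
It also fails if it takes over 61 s, if anything falls off the work surface, if the arm or the gripper's body presses on something with over 40 N, if the wrist force passes 120 N, or if a joint passes its speed limit or range.

## Working session

There is one attempt and no reset: what is moved stays moved. The work goes in short steps, Python scripts to look and compute and a tool call to move; the robot and the scene stay as the last step left them, time stands still between calls to the robot, and variables do not carry over. Pictures are saved under pics/ and viewed, and the job is handed in when it is done.

Besides the shell and the picture viewer there is one more tool, called after "Call:" as a command line: name --argument value ..., lists and objects as JSON in quotes. servo_tool: Moves the arm, as the interface text tells. Its arguments: {"type":"object","properties":{"targets":{"type":"array"},"newtons":{"type":"number"}},"required":["targets"]}

```bash
ls; mkdir -p pics; python3 - <<'E'
from station import env
import cv2,numpy as np
print(env.get_state(), env.grip_point_offset)
for n in ("side","top"):
    p,d=env.snapshot(n); cv2.imwrite(f"pics/{n}0.png",p[:,:,::-1]); np.savez(f"{n}0.npz",p=p,d=d)
    print(n,env.camera_params(n))
E
```

```text
pics
{'time_s': 0.0, 'qpos': array([-8.23268221e-01,  4.08134510e-02,  8.38013086e-02, -4.50262576e-04,
       -1.61551253e+00, -3.33720125e-01]), 'joint_vel': array([ 0.0010032 , -0.00095051, -0.00012656, -0.00018592, -0.00129657,
        0.0003768 ]), 'tau': array([-5.26892982e-04, -3.68202531e+01,  3.47430182e+01,  6.93286523e+00,
       -5.27007491e-03,  1.55059769e-05]), 'ee_pos': array([ 0.24120547, -0.54901711,  0.23027534]), 'eef_rot': array([-0.69141786, -0.14509022,  0.1454465 ,  0.6926294 ]), 'ft_force': array([-0.66564611,  0.02969763,  0.25254601]), 'torque': array([0.00736959, 0.02658035, 0.0183288 ]), 'grip_width': 0.08509437589146927} 0.0187
side {'fov_y': 45.50092765444776, 'cx': 278.7289031452233, 'cy': 204.86767355225177, 'T': array([[ 0.98872417,  0.05642834, -0.13870965,  0.32029363],
       [-0.14862401,  0.48306338, -0.86287929, -1.21454481],
       [ 0.01831471,  0.87376519,  0.48600304,  0.53923156],
       [ 0.        ,  0.        ,  0.        ,  1.        ]])}
top {'fov_y': 46.647800413894906, 'cx': 281.4369207127698, 'cy': 215.88841705363873, 'T': array([[ 0.02297187,  0.9968045 , -0.07650545,  0.39492219],
       [-0.99968713,  0.02366087,  0.0081116 , -0.40273211],
       [ 0.00989586,  0.07629518,  0.99703617,  0.98446218],
       [ 0.        ,  0.        ,  0.        ,  1.        ]])}
```

View pics/side0.png

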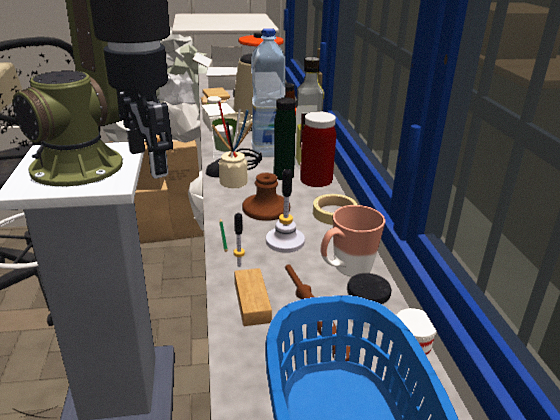

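View pics/top0.png

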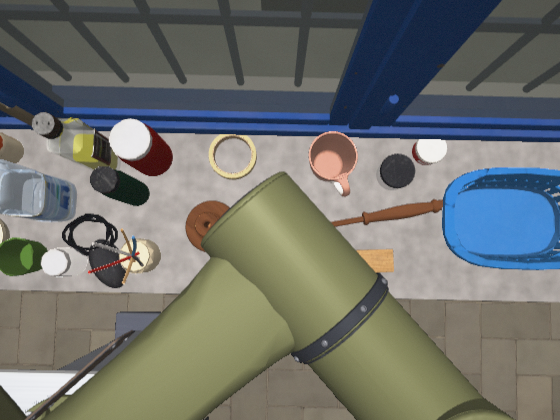

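The side view shows the holder at about (286,238) with the collar at (287,218) and the grip at (287,182). The lamp base is at (266,195) and the smaller decoy gauge at (239,235). In the top view the arm hides the holder, and the lamp base is at (208,224).

```bash
cat > h.py <<'E'
import numpy as np,cv2
from station import env
def ray(n,u,v):
    c=env.camera_params(n);f=210/np.tan(np.radians(c['fov_y']/2))
    d=np.array([(u-c['cx'])/f,-(v-c['cy'])/f,-1.0]);T=c['T'];return T[:3,3],T[:3,:3]@d
def onz(n,u,v,z):
    o,d=ray(n,u,v);return o+d*(z-o[2])/d[2]
def dep(n,u,v,D):
    o,d=ray(n,u,v);return o+d*D
def proj(n,p):
    c=env.camera_params(n);f=210/np.tan(np.radians(c['fov_y']/2));T=c['T']
    q=T[:3,:3].T@(np.array(p)-T[:3,3]);return c['cx']+f*q[0]/-q[2],c['cy']-f*q[1]/-q[2]
def grid(n,d):
    c=env.camera_params(n);f=210/np.tan(np.radians(c['fov_y']/2));T=c['T']
    v,u=np.mgrid[:420,:560]
    P=np.stack([(u-c['cx'])/f*d,-(v-c['cy'])/f*d,-d],-1)
    return P@T[:3,:3].T+T[:3,3]
E
python3 - <<'E'
from h import *
a=np.load('side0.npz');p,d=a['p'],a['d'];P=grid('side',d)
c=p[150:330,195:400][:,:,::-1];cv2.imwrite('pics/sc0.png',cv2.resize(c,None,fx=3.8,fy=3.3,interpolation=cv2.INTER_CUBIC))
for u,v in [(287,170),(287,182),(287,190),(287,218),(287,228),(286,246),(266,177),(266,185),(266,212),(239,225),(239,252),(250,295),(223,235),(335,205)]: print(u,v,P[v,u].round(4),p[v,u])
b=np.load('top0.npz');Q=grid('top',b['d'])
for u,v in [(208,224),(200,222),(330,190),(232,137),(375,262),(210,170)]: print('top',u,v,Q[v,u].round(4),b['p'][v,u])
c=b['p'][190:270,170:280][:,:,::-1];cv2.imwrite('pics/tc0.png',cv2.resize(c,None,fx=7,fy=7,interpolation=cv2.INTER_CUBIC))
E
```

```text
287 170 [ 0.4639 -0.4071  0.1555] [32 31 29]
287 182 [ 0.4638 -0.411   0.1333] [23 19 22]
287 190 [ 0.4637 -0.4139  0.1184] [12  4 15]
287 218 [ 0.4656 -0.4121  0.0578] [245 198  90]
287 228 [ 0.4644 -0.4224  0.042 ] [236 229 239]
286 246 [ 0.4607 -0.438   0.0119] [236 233 241]
266 177 [ 0.4446 -0.2631  0.073 ] [63 33 20]
266 185 [ 0.4413 -0.2892  0.0673] [100  53  32]
266 212 [ 0.4386 -0.3125  0.0158] [130  69  42]
239 225 [ 0.3702 -0.4789  0.0897] [16 19 14]
239 252 [ 0.3691 -0.4783  0.0334] [247 196  80]
250 295 [ 0.3773 -0.592   0.0279] [224 170 101]
223 235 [ 0.3452 -0.3754  0.0057] [13 98 53]
335 205 [ 5.984e-01 -2.727e-01  2.000e-04] [147 132 124]
top 208 224 [ 0.4495 -0.2653  0.0184] [92 64 43]
top 200 222 [ 0.4496 -0.2584  0.0757] [125  79  54]
top 330 190 [ 0.5258 -0.5085 -0.0006] [180 173 169]
top 232 137 [ 0.6283 -0.3065  0.0081] [90 77 61]
top 375 262 [ 0.3821 -0.5956  0.0291] [217 171 114]
top 210 170 [ 0.561  -0.2628 -0.0012] [178 171 167]
```

View pics/sc0.png

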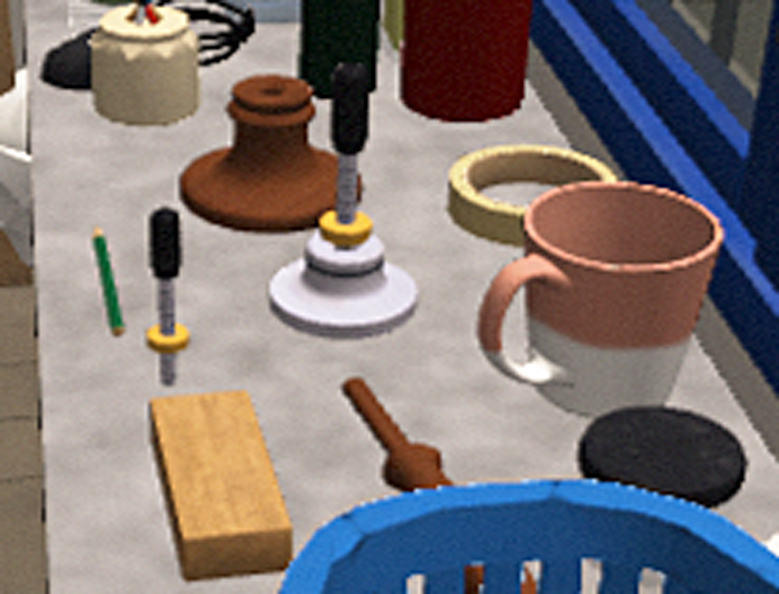

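View pics/tc0.png

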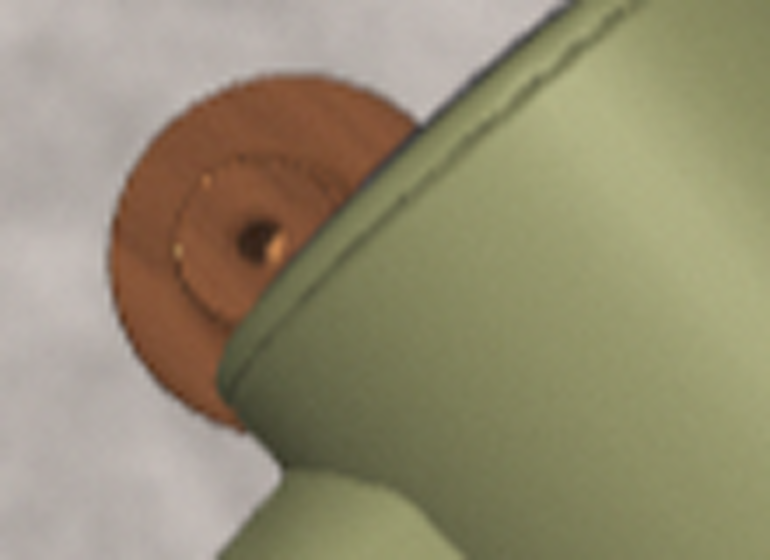

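```bash
cat >> h.py <<'E'
from scipy.spatial.transform import Rotation as R
def rel(target):
    s=env.get_state();M=R.from_quat(s['eef_rot']).as_matrix()
    d=M.T@(np.array(target)-s['ee_pos']);return d,d/0.3
E
python3 - <<'E'
from h import *
s=env.get_state();print(R.from_quat(s['eef_rot']).as_matrix().round(3))
print(rel([0.07,-0.56,0.25]))
E
```

```text
[[ 0.916 -0.001 -0.402]
 [ 0.402  0.001  0.916]
 [-0.    -1.     0.002]]
(array([-0.16114068, -0.01950665,  0.05884872]), array([-0.5371356 , -0.06502218,  0.19616241]))
```

Call:
servo_tool --targets '[[[-0.11,-0.013,0.04],0,1],[[-0.11,-0.013,0.04],0,1],[[-0.11,-0.013,0.04],0,1],[[-0.11,-0.013,0.04],0,1],[[-0.1,-0.013,0.036],0,1],[[0,0,0],0,1],[[0,0,0],0,1]]'

```text
time_s: 0.68
ee_pos: [0.0678, -0.5607, 0.2508]
eef_rot: [0.692, 0.144, -0.144, -0.692]
ft_force: [0.8, 0.5, 0.1]
grip_width: 0.0852
```

```bash
python3 - <<'E'
from h import *
for n in ("side","top"):
    p,d=env.snapshot(n); np.savez(f"{n}1.npz",p=p,d=d); cv2.imwrite(f"pics/{n}1.png",p[:,:,::-1])
    if n=='top': c=p[110:290,170:430][:,:,::-1];cv2.imwrite('pics/tc1.png',cv2.resize(c,None,fx=3,fy=3,interpolation=cv2.INTER_CUBIC))
print(env.get_state()['ee_pos'])
E
```

```text
[ 0.06959177 -0.56048644  0.25017796]
```

View pics/tc1.png

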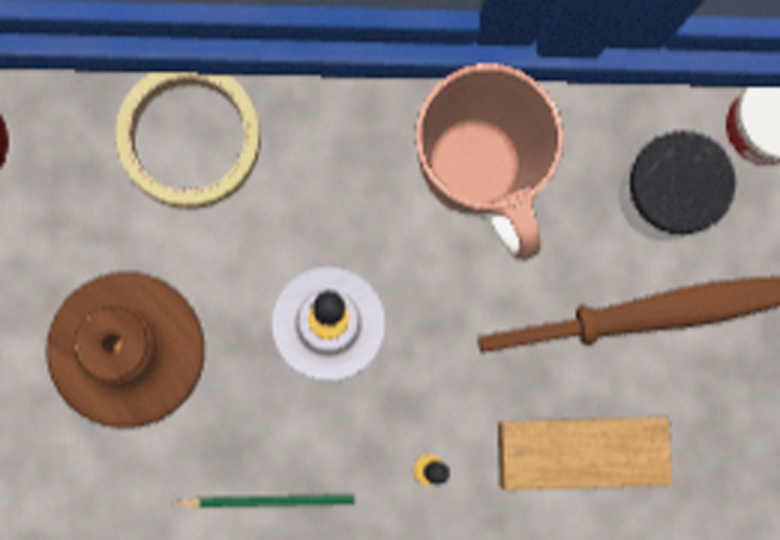

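```bash
python3 - <<'E'
from h import *
a=np.load('top1.npz');p=a['p'];im=p[:,:,::-1].copy();hsv=cv2.cvtColor(im,cv2.COLOR_BGR2HSV)
def comp(mask,box,name,z):
    u0,v0,u1,v1=box;m=np.zeros(mask.shape,np.uint8);m[v0:v1,u0:u1]=mask[v0:v1,u0:u1]*255
    cs,_=cv2.findContours(m,cv2.RETR_EXTERNAL,cv2.CHAIN_APPROX_NONE)
    c=max(cs,key=cv2.contourArea);e=cv2.fitEllipse(c);print(name,e,onz('top',*e[0],z).round(4))
H,S,V=cv2.split(hsv)
print(hsv[224,185],hsv[217,280],hsv[205,262],hsv[212,279],hsv[236,262])
comp(V<75,(265,195,292,216),'griptop',.153)
comp((V<75),(200,215,215,235),'hole',.078)
comp(((S>105)&(H<14)),(180,195,245,255),'lampfoot',.008)
comp(((S<45)&(V>185))|(V<100)|(S>120),(258,193,302,240),'holder',.005)
c=cv2.resize(im[190:260,180:310],None,fx=6,fy=6,interpolation=cv2.INTER_CUBIC);cv2.imwrite('pics/tc1b.png',c)
a=np.load('side1.npz');c=a['p'][150:260,210:320][:,:,::-1];cv2.imwrite('pics/sc1b.png',cv2.resize(c,None,fx=5.4,fy=5.4,interpolation=cv2.INTER_CUBIC))
E
```

```text
[ 11  29 147] [130  23  33] [ 12  18 183] [132  17  74] [ 12  15 171]
griptop ((279.2684631347656, 211.729736328125), (7.762061595916748, 9.760327339172363), 85.86542510986328) [ 0.4658 -0.4056  0.153 ]
hole ((205.9228057861328, 223.86257934570312), (3.9262893199920654, 4.861119270324707), 34.55021286010742) [ 0.4463 -0.2699  0.078 ]
lampfoot ((211.33499145507812, 226.29498291015625), (49.971160888671875, 51.1641845703125), 71.61433410644531) [ 0.4456 -0.2707  0.008 ]
holder ((277.75836181640625, 215.8453369140625), (35.90101623535156, 44.140220642089844), 142.4851837158203) [ 0.47   -0.4033  0.005 ]
```

View pics/tc1b.png

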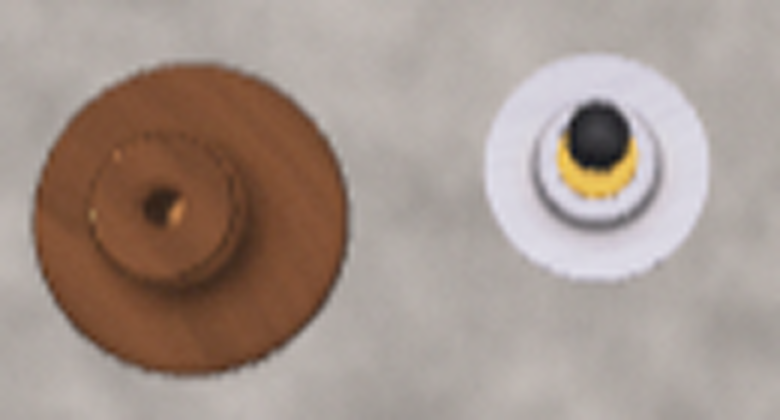

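View pics/sc1b.png

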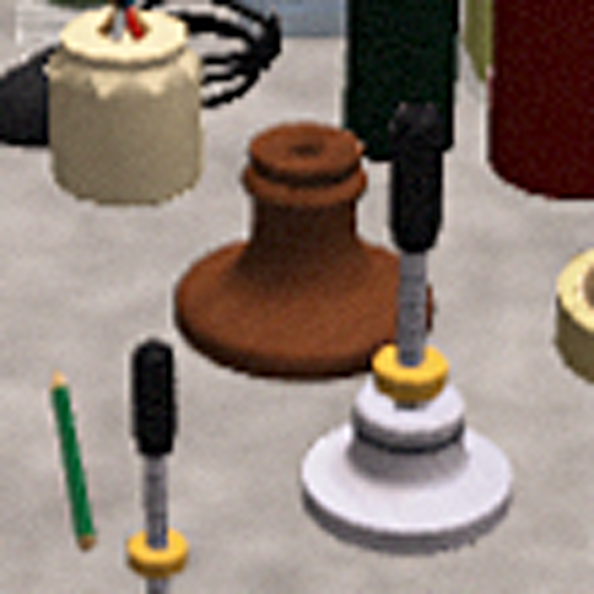

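```bash
python3 - <<'E'
from h import *
print('foot holder',onz('top',279.1,217.4,.005))
for z in(.140,.152):print('grip',onz('top',279.25,212.0,z))
for z in (.078,):print('hole',onz('top',207.1,224.4,z))
print('lamp foot',onz('top',211.2,226.1,.006))
# side: hole centre from sc1b (306,146); grip axis cols
o=lambda u,v:((u+.5)/5.4-.5+210,(v+.5)/5.4-.5+150)
print('side hole',onz('side',*o(306,146),.078))
print('side top',onz('side',*o(304,143),.078))
for P,n in (((.463,-.406,.15),'g'),((.463,-.406,.11),'gb'),((.463,-.406,.05),'c'),((.445,-.271,.078),'h')):
    u,v=proj('side',P);print(n,(u-210+.5)*5.4-.5,(v-150+.5)*5.4-.5)
E
```

```text
foot holder [ 0.46691127 -0.40605991  0.005     ]
grip [ 0.46641355 -0.40564228  0.14      ]
grip [ 0.46539764 -0.40560092  0.152     ]
hole [ 0.44530906 -0.27213835  0.078     ]
lamp foot [ 0.44608645 -0.27010547  0.006     ]
side hole [ 0.44401469 -0.27157215  0.078     ]
side top [ 0.4435788  -0.26882326  0.078     ]
g 414.49540366845974 123.89651395400713
gb 411.4921790384775 229.61989490854072
c 407.21653747298035 380.13653543596325
h 308.31801306369204 145.24060638880502
```

The top view is now clear: the holder foot is centred at about (279,217), the grip top at (279,212) and the socket mouth at (207,224). That puts the gauge near (0.465,-0.406) and the socket near (0.445,-0.272). The two views agree within 2 mm.

```bash
python3 - <<'E'
from h import *
print(rel([0.465,-0.406,0.25])[1])
E
```

```text
[ 1.41385129e+00  1.12176421e-03 -5.82954368e-02]
```

Call:
servo_tool --targets '[[[0.12,0,-0.005],0,1],[[0.12,0,-0.005],0,1],[[0.12,0,-0.005],0,1],[[0.12,0,-0.005],0,1],[[0.12,0,-0.005],0,1],[[0.12,0,-0.005],0,1],[[0.12,0,-0.005],0,1],[[0.12,0,-0.005],0,1],[[0.12,0,-0.005],0,1],[[0.12,0,-0.005],0,1],[[0.12,0,-0.005],0,1],[[0.094,0,-0.003],0,1],[[0,0,0],0,1],[[0,0,0],0,1]]'

```text
time_s: 1.95
ee_pos: [0.4668, -0.404, 0.2491]
eef_rot: [-0.691, -0.146, 0.147, 0.692]
ft_force: [-0.4, 0.0, 0.3]
grip_width: 0.085
```

```bash
python3 - <<'E'
from h import *
p,d=env.snapshot('side'); c=p[60:280,190:400][:,:,::-1];cv2.imwrite('pics/s2.png',cv2.resize(c,None,fx=2.7,fy=2.7,interpolation=cv2.INTER_CUBIC))
print(rel([0.465,-0.406,0.112]),env.get_state()['ee_pos'],env.get_state()['ft_force'])
E
```

```text
(array([-0.00097866,  0.13779163, -0.00096393]), array([-0.00326218,  0.45930543, -0.00321308])) [ 0.46572821 -0.40483432  0.24979162] [ 0.19695573 -0.88850978  0.2012284 ]
```

View pics/s2.png

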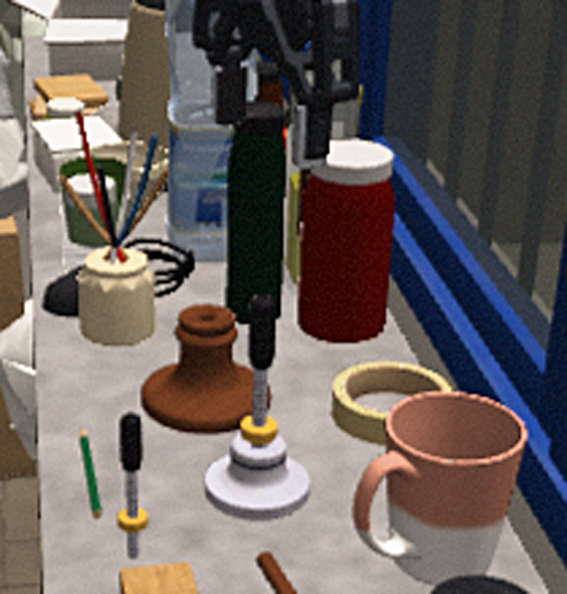

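The fingers are centred over the gauge, whose top is at picture (262,300) with the fingers at (228,115) and (312,160). I'll descend next.

Call:
servo_tool --targets '[[[-0.003,0.08,-0.003],0,1],[[0,0.1,0],0,1],[[0,0.1,0],0,1],[[0,0.1,0],0,1],[[0,0.079,0],0,1],[[0,0,0],0,1],[[0,0,0],0,1],[[0,0,0],0,1]]'

```text
time_s: 2.67
ee_pos: [0.4646, -0.4081, 0.1156]
eef_rot: [0.693, 0.146, -0.145, -0.691]
ft_force: [0.0, -0.2, -0.1]
grip_width: 0.0857
```

```bash
python3 - <<'E'
from h import *
p,d=env.snapshot('side'); c=p[100:280,200:380][:,:,::-1];cv2.imwrite('pics/s3.png',cv2.resize(c,None,fx=3.3,fy=3.3,interpolation=cv2.INTER_CUBIC))
print(env.get_state()['ee_pos'],env.get_state()['ft_force'])
E
```

```text
[ 0.46495541 -0.40809637  0.11604044] [-0.45633982  0.06165305  0.23157309]
```

View pics/s3.png

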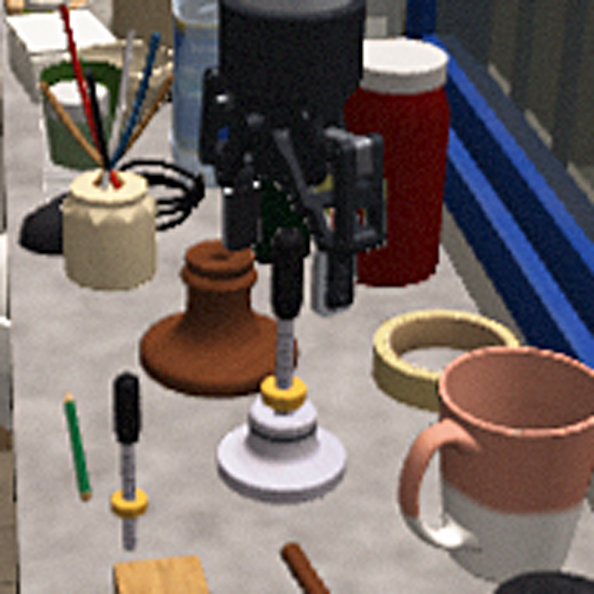

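Call:
servo_tool --newtons 50 --targets '[[[0,0.008,0],0,0.6],[[0,0,0],0,0.4],[[0,0,0],0,0.3],[[0,0,0],0,0.2],[[0,0,0],0,0.1],[[0,0,0],0,0],[[0,0,0],0,0],[[0,0,0],0,0],[[0,0,0],0,0]]'

```text
time_s: 3.47
ee_pos: [0.4642, -0.407, 0.111]
eef_rot: [-0.692, -0.145, 0.145, 0.692]
ft_force: [-0.4, 2.4, 2.6]
grip_width: 0.0169
```

```bash
python3 - <<'E'
from h import *
p,d=env.snapshot('side'); c=p[100:280,200:380][:,:,::-1];cv2.imwrite('pics/s4.png',cv2.resize(c,None,fx=3.3,fy=3.3,interpolation=cv2.INTER_CUBIC))
s=env.get_state();print(s)
E
```

```text
{'time_s': 3.5167, 'qpos': array([-3.96045495e-01,  1.05222833e-01, -6.57908882e-02, -1.51553618e-04,
       -1.39996811e+00, -7.60777836e-01]), 'joint_vel': array([-0.00090297, -0.00130178,  0.00121137, -0.00088086,  0.00086742,
        0.00023983]), 'tau': array([-6.75222594e-01, -3.79110718e+01,  3.34482157e+01,  7.03209534e+00,
        8.13982040e-01, -9.02170170e-03]), 'ee_pos': array([ 0.46419883, -0.40703025,  0.11092088]), 'eef_rot': array([-0.69193454, -0.1452857 ,  0.14533384,  0.6920959 ]), 'ft_force': array([-1.13467536,  1.97327544,  2.74786167]), 'torque': array([1.08098968, 0.45481185, 0.01430691]), 'grip_width': 0.01713357326646719}
```

View pics/s4.png

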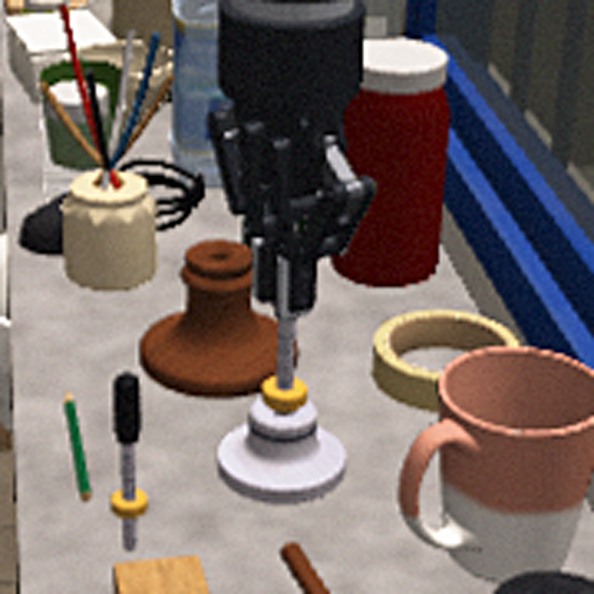

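Call:
servo_tool --targets '[[[0,-0.02,0],0,0],[[0,-0.03,0],0,0],[[0,-0.05,0],0,0],[[0,-0.06,0],0,0],[[0,-0.06,0],0,0],[[0,-0.06,0],0,0],[[0,-0.04,0],0,0],[[0,0,0],0,0],[[0,0,0],0,0],[[0,0,0],0,0]]'

```text
time_s: 4.35
ee_pos: [0.464, -0.4068, 0.2051]
eef_rot: [-0.691, -0.145, 0.146, 0.693]
ft_force: [0.1, -0.2, -1.2]
grip_width: 0.0167
```

```bash
python3 - <<'E'
from h import *
p,d=env.snapshot('side');np.savez('s5.npz',p=p,d=d); c=p[70:250,200:380][:,:,::-1];cv2.imwrite('pics/s5.png',cv2.resize(c,None,fx=3.3,fy=3.3,interpolation=cv2.INTER_CUBIC))
for i in range(3):
  s=env.get_state();print(s['ee_pos'],s['ft_force'],s['torque'],s['grip_width'])
E
```

```text
[ 0.46383137 -0.40678482  0.20484663] [ 0.07829184  0.16244242 -1.89855341] [-0.00251807  0.01069341  0.0113547 ] 0.01677485982569849
[ 0.46383137 -0.40678482  0.20484663] [ 0.07829184  0.16244242 -1.89855341] [-0.00251807  0.01069341  0.0113547 ] 0.01677485982569849
[ 0.46383137 -0.40678482  0.20484663] [ 0.07829184  0.16244242 -1.89855341] [-0.00251807  0.01069341  0.0113547 ] 0.01677485982569849
```

View pics/s5.png

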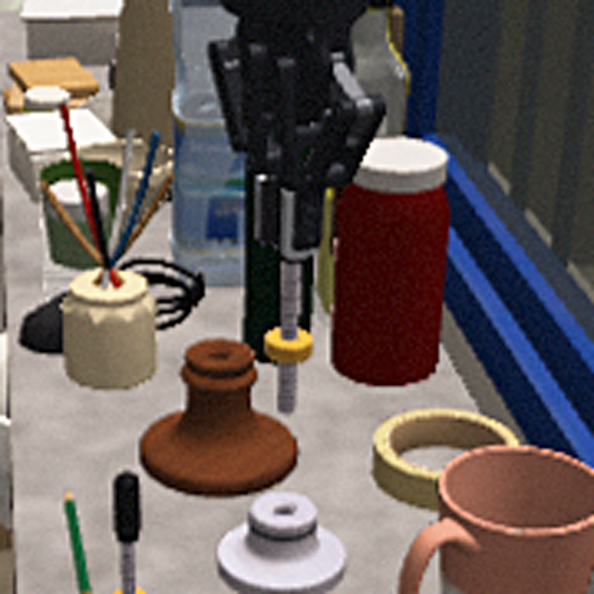

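```bash
python3 - <<'E'
from h import *
o=lambda u,v:((u+.5)/3.3-.5+200,(v+.5)/3.3-.5+70)
print('holder hole',onz('side',*o(286.5,509),.042))
print('lamp hole',onz('side',*o(220,354),.078))
print('tip',onz('side',*o(287.5,409),.1055))
a=np.load('s5.npz')['p'][:,:,::-1]
cv2.imwrite('pics/s5a.png',cv2.resize(a[165:240,250:310],None,fx=10,fy=8,interpolation=cv2.INTER_CUBIC))
p,d=env.snapshot('top');cv2.imwrite('pics/t5.png',cv2.resize(p[180:280,170:310][:,:,::-1],None,fx=5,fy=5,interpolation=cv2.INTER_CUBIC))
E
```

```text
holder hole [ 0.46579677 -0.40751255  0.042     ]
lamp hole [ 0.44395761 -0.27299284  0.078     ]
tip [ 0.46535231 -0.4035712   0.1055    ]
```

View pics/s5a.png

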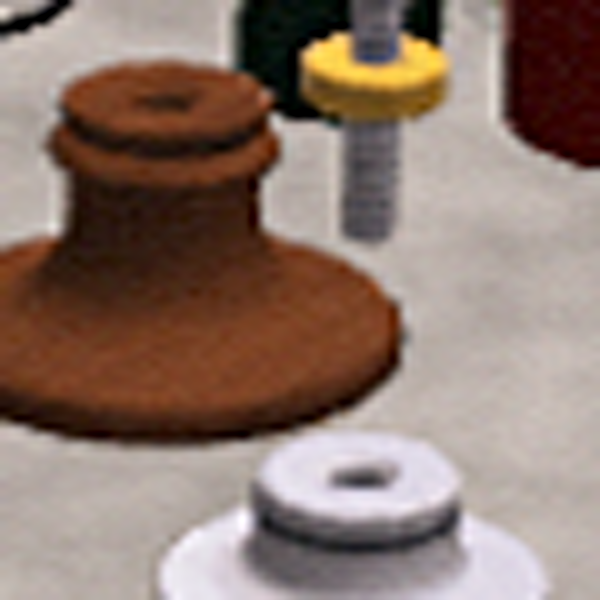

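View pics/t5.png

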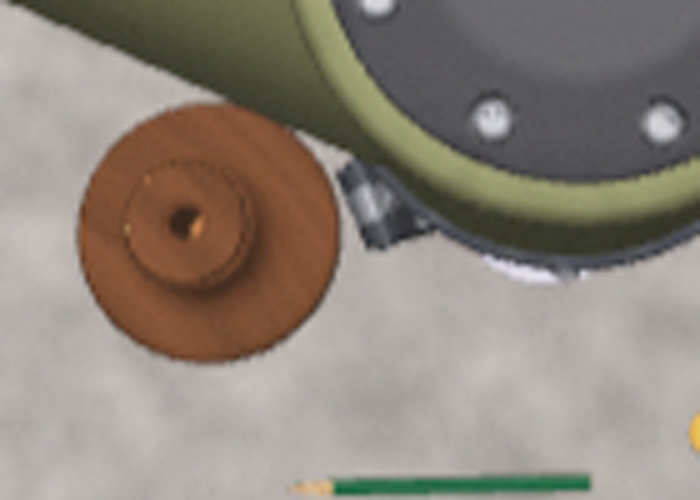

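```bash
python3 - <<'E'
from h import *
a=np.load('top1.npz');Q=grid('top',a['d'])
for u,v in [(105,180),(130,190),(145,195),(130,140),(160,160),(75,145),(43,125),(140,255)]: print(u,v,Q[v,u].round(3),a['p'][v,u])
print(rel([0.4638-.0217,-.4068+.134,.2048]))
m=(Q[:,:,2]>.13)&(Q[:,:,0]>.33)&(Q[:,:,0]<.6)&(Q[:,:,1]<-.0)&(Q[:,:,1]>-.39);q=Q[m]
print(q[:,1].min(), q[q[:,1].argsort()[:2000:200]].round(3))
E
```

```text
105 180 [ 0.507 -0.121  0.197] [76 74 73]
130 190 [ 0.5   -0.14   0.125] [22 34 27]
145 195 [ 0.503 -0.141  0.029] [19 30 23]
130 140 [ 0.581 -0.148  0.164] [231 230 231]
160 160 [ 0.564 -0.18   0.079] [64 16 17]
75 145 [ 0.562 -0.073  0.205] [212 207 119]
43 125 [ 0.576 -0.053  0.272] [143 140 137]
140 255 [ 0.386 -0.148  0.072] [240 233 204]
(array([0.03400101, 0.00036432, 0.13147108]), array([0.11333669, 0.00121441, 0.43823693]))
-0.18454003098966354 [[ 0.586 -0.185  0.132]
 [ 0.584 -0.176  0.165]
 [ 0.569 -0.167  0.167]
 [ 0.552 -0.158  0.158]
 [ 0.594 -0.149  0.161]
 [ 0.56  -0.141  0.166]
 [ 0.504 -0.138  0.183]
 [ 0.494 -0.135  0.145]
 [ 0.575 -0.13   0.166]
 [ 0.559 -0.125  0.163]]
```

Call:
servo_tool --targets '[[[0.01,0,0.038],0,0],[[0.02,0,0.08],0,0],[[0.02,0,0.08],0,0],[[0.02,0,0.08],0,0],[[0.02,0,0.08],0,0],[[0.015,0,0.05],0,0],[[0.008,0,0.03],0,0],[[0,0,0],0,0],[[0,0,0],0,0],[[0,0,0],0,0]]'

```text
time_s: 5.28
ee_pos: [0.4424, -0.2737, 0.2063]
eef_rot: [-0.692, -0.145, 0.145, 0.692]
ft_force: [-0.2, -0.6, -2.1]
grip_width: 0.0171
```

```bash
python3 - <<'E'
from h import *
p,d=env.snapshot('side');np.savez('s6.npz',p=p,d=d); a=p[:,:,::-1];cv2.imwrite('pics/s6.png',cv2.resize(a[130:220,225:315],None,fx=6.5,fy=6.5,interpolation=cv2.INTER_CUBIC))
s=env.get_state();print(s['ee_pos'],s['ft_force'],s['torque'],s['grip_width'])
print(rel([0.4638-.0217,-.4068+.134,.2048]))
E
```

```text
[ 0.44238568 -0.2738426   0.20625577] [-0.26331912 -0.35318523 -1.48957332] [-0.0808359   0.01323803  0.03673262] 0.016672028940003608
(array([0.00015795, 0.00145613, 0.00106894]), array([0.00052648, 0.00485376, 0.00356314]))
```

View pics/s6.png

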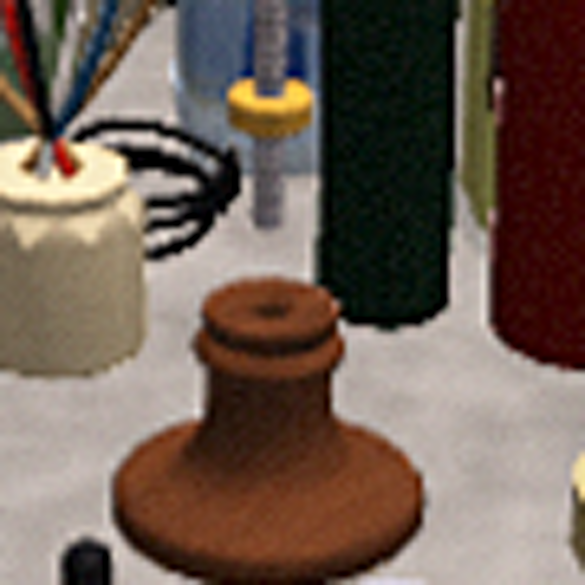

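```bash
python3 - <<'E'
from h import *
p=np.load('s6.npz')['p'];a=p[:,:,::-1]
cv2.imwrite('pics/s6a.png',cv2.resize(a[138:190,245:285],None,fx=14,fy=11,interpolation=cv2.INTER_CUBIC))
for pt in [(.444,-.273,.106),(.444,-.273,.078),(.446,-.273,.106),(.444,-.271,.078),(.444,-.271,.106)]: 
    u,v=proj('side',pt);print(pt,(u,v),(u-225+.5)*6.5-.5,(v-130+.5)*6.5-.5)
g=a.astype(int)
# rod columns: gray profile rows 155..164
for r in range(153,168): print(r,g[r,258:274].sum(-1))
print()
for r in range(172,184): print(r,g[r,253:281,2])
E
```

```text
(0.444, -0.273, 0.106) (np.float64(266.42339850634545), np.float64(164.78026150908772)) 272.0020902912454 228.8216998090702
(0.444, -0.273, 0.078) (np.float64(266.3386044284422), np.float64(176.92474214074448)) 271.4509287848742 307.76082391483914
(0.446, -0.273, 0.106) (np.float64(267.378470688674), np.float64(164.73662990666352)) 278.21005947638093 228.53809439331292
(0.444, -0.271, 0.078) (np.float64(266.21783171280845), np.float64(176.51204452222734)) 270.6659061332549 305.07828939447774
(0.444, -0.271, 0.106) (np.float64(266.3009079098735), np.float64(164.38228964628357)) 271.2059014141778 226.23488270084317
153 [ 75 189  44 231 359 328 273 277 281 343 339 347 358 356 360 406]
154 [104   9  13 183 364 343 246 272 265 312 336 352 362 340 355 387]
155 [256  65   6  82 356 363 256 268 283 325 306 312 342 328 326 364]
156 [177  47  28   0 310 313 251 206 252 266 306 313 311 341 343 379]
157 [ 67  19  13   0 462 451 279 243 259 281 404 439 455 472 470 504]
158 [ 39  18  23   0 522 523 245 249 253 329 376 513 514 512 508 565]
159 [ 21  34  22   0 514 506 275 249 271 331 394 532 538 53
[... 1299 characters left out ...]
151  76 107 121 117 107 117 117 107  90  67  57  64  66 106 119
 120 108 111 107 115 117  31   0   0   0]
179 [162 172 171  75  62  96 123 123 122 123 123 125 121 113 119 117 123 119
 116 112 116 120  95  72 158  63   0   0]
180 [167 173 149  71  35  60  80  93 119 136 135 136 134 129 128 127 128 117
 117 110  91  86  54  62 195 174 164 166]
181 [175 159 103  86  42  29  33  66  80  84  92  97 110 101 100  93  91  90
  84  77  60  43  33  85 164 190 199 202]
182 [179 128  83  86  77  37  29  42  41  41  49  52  56  58  56  52  52  43
  48  35  35  31  84 114 117 181 195 188]
183 [175 117  70  75  96  96  73  40  40  33  34  32  37  42  36  32  30  26
  22  19  52  91 121 124  92 173 186 186]
```

View pics/s6a.png

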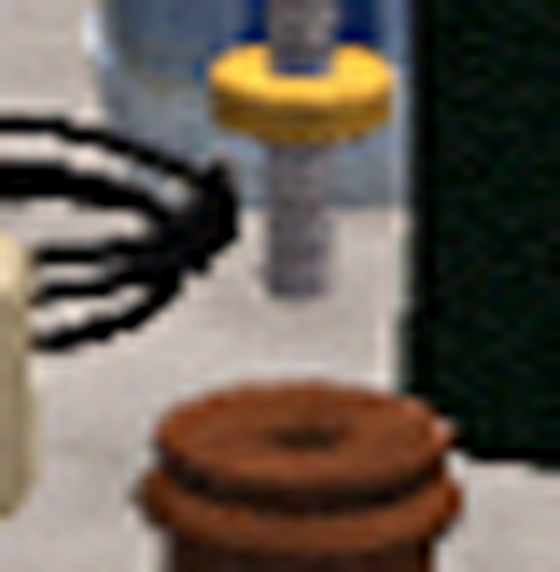

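Call:
servo_tool --targets '[[[0.0044,0.02,0.0017],0,0],[[0,0.03,0],0,0],[[0,0.03,0],0,0],[[0,0,0],0,0],[[0,0,0],0,0],[[0,0,0],0,0]]'

```text
time_s: 5.83
ee_pos: [0.4434, -0.2724, 0.1827]
eef_rot: [0.692, 0.145, -0.145, -0.692]
ft_force: [-0.7, -0.6, -0.8]
grip_width: 0.0168
```

```bash
python3 - <<'E'
from h import *
p,d=env.snapshot('side');np.savez('s7.npz',p=p,d=d); a=p[:,:,::-1];cv2.imwrite('pics/s7.png',cv2.resize(a[138:190,245:285],None,fx=14,fy=11,interpolation=cv2.INTER_CUBIC))
s=env.get_state();print(s['ee_pos'],s['ft_force'],s['torque'],s['grip_width'])
E
```

```text
[ 0.44353112 -0.27242153  0.18303601] [ 0.12040428 -0.84817617 -0.77592177] [ 0.04576695 -0.04027548  0.00891112] 0.01683435586091553
```

View pics/s7.png

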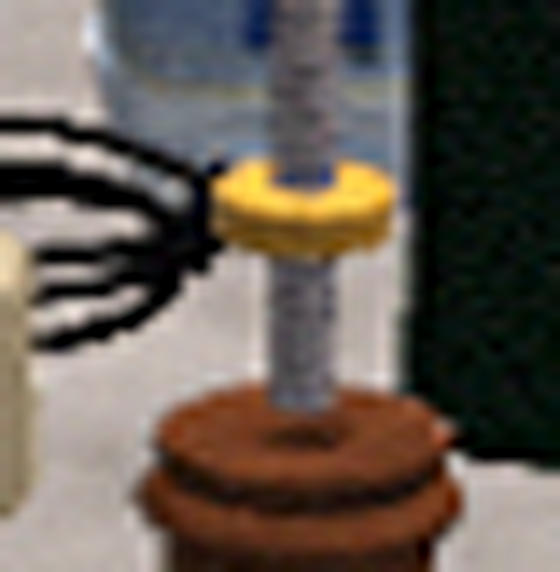

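The rod is now lined up with the hole: the rod is at picture column 301 and the hole at (302,432). I'll go down slowly and watch the force.

Call:
servo_tool --targets '[[[0,0.01,0],0,0],[[0,0.01,0],0,0],[[0,0.01,0],0,0],[[0,0,0],0,0],[[0,0,0],0,0]]'

```text
time_s: 6.3
ee_pos: [0.4433, -0.2722, 0.1734]
eef_rot: [-0.692, -0.145, 0.145, 0.692]
ft_force: [-1.1, -0.4, -1.8]
grip_width: 0.0171
```

Call:
servo_tool --targets '[[[0,0.01,0],0,0],[[0,0.01,0],0,0],[[0,0,0],0,0],[[0,0,0],0,0]]'

```text
time_s: 6.63
ee_pos: [0.4433, -0.2722, 0.1674]
eef_rot: [-0.692, -0.145, 0.145, 0.692]
ft_force: [-0.2, 0.7, -1.4]
grip_width: 0.0168
```

```bash
python3 - <<'E'
from h import *
p,d=env.snapshot('side');a=p[:,:,::-1];cv2.imwrite('pics/s8.png',cv2.resize(a[138:190,245:285],None,fx=14,fy=11,interpolation=cv2.INTER_CUBIC))
s=env.get_state();print(s['ee_pos'],s['ft_force'],s['torque'],s['grip_width'])
E
```

```text
[ 0.44338842 -0.27225995  0.16758824] [ 0.46796883 -0.2663344  -1.06106312] [ 0.00496366 -0.01299717  0.02540344] 0.016867006948605694
```

View pics/s8.png

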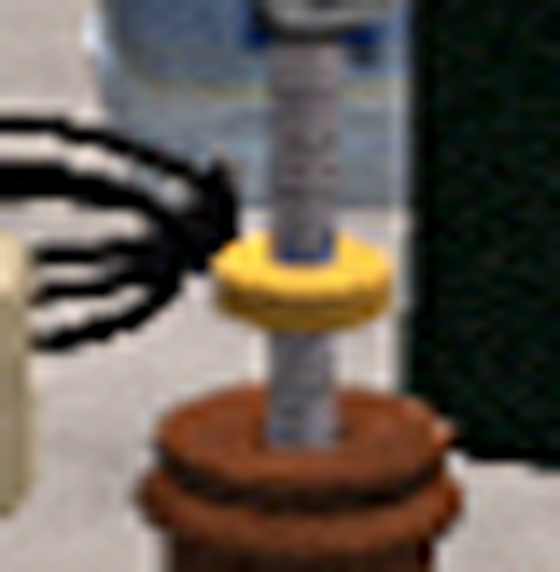

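The tip has entered the socket about 10 mm with no force.

Call:
servo_tool --targets '[[[0,0.02,0],0,0],[[0,0.02,0],0,0],[[0,0.02,0],0,0],[[0,0.01,0],0,0],[[0,0,0],0,0],[[0,0,0],0,0]]'

```text
time_s: 7.18
ee_pos: [0.4433, -0.2723, 0.1464]
eef_rot: [-0.692, -0.145, 0.145, 0.692]
ft_force: [0.6, 0.4, -0.7]
grip_width: 0.0167
```

```bash
python3 - <<'E'
from h import *
p,d=env.snapshot('side');a=p[:,:,::-1];cv2.imwrite('pics/s9.png',cv2.resize(a[138:190,245:285],None,fx=14,fy=11,interpolation=cv2.INTER_CUBIC))
s=env.get_state();print(s['ee_pos'],s['ft_force'],s['torque'],s['grip_width'])
E
```

```text
[ 0.44345045 -0.27232571  0.14673505] [-0.02501709  0.04496397 -0.93796516] [ 0.04073295  0.00971033 -0.02234336] 0.016716593618692956
```

View pics/s9.png

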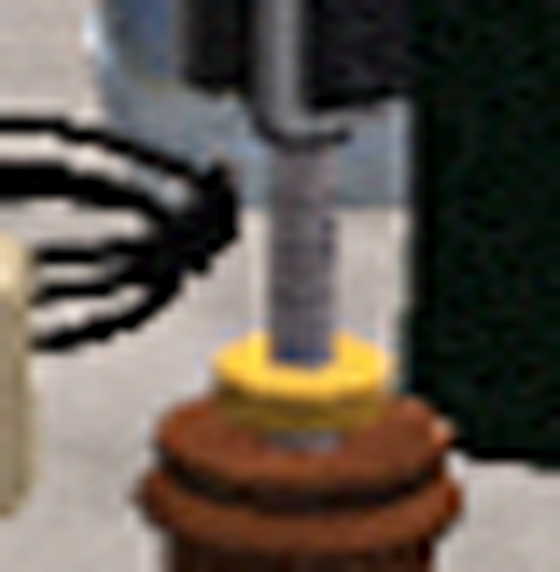

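Call:
servo_tool --targets '[[[0,0.007,0],0,0],[[0,0.007,0],0,0],[[0,0.007,0],0,0],[[0,0.007,0],0,0],[[0,0,0],0,0]]'

```text
time_s: 7.65
ee_pos: [0.4435, -0.2723, 0.1384]
eef_rot: [0.692, 0.145, -0.145, -0.692]
ft_force: [-0.3, 0.0, 0.0]
grip_width: 0.0169
```

Call:
servo_tool --targets '[[[0,0.004,0],0,0],[[0,0.004,0],0,0],[[0,0.004,0],0,0],[[0,0,0],0,0]]'

```text
time_s: 7.98
ee_pos: [0.4435, -0.2723, 0.1346]
eef_rot: [0.692, 0.145, -0.145, -0.692]
ft_force: [0.3, 1.2, 1.7]
grip_width: 0.0169
```

Call:
servo_tool --targets '[[[0,0.003,0],0,0],[[0,0.003,0],0,0],[[0,0,0],0,0]]'

```text
time_s: 8.23
ee_pos: [0.4435, -0.2723, 0.1328]
eef_rot: [0.692, 0.145, -0.145, -0.692]
ft_force: [0.6, 0.6, 1.7]
grip_width: 0.0169
```

```bash
python3 - <<'E'
from h import *
p,d=env.snapshot('side');a=p[:,:,::-1];cv2.imwrite('pics/s10.png',cv2.resize(a[138:190,245:285],None,fx=14,fy=11,interpolation=cv2.INTER_CUBIC))
s=env.get_state();print(s['ee_pos'],s['ft_force'],s['torque'],s['grip_width'])
E
```

```text
[ 0.44351696 -0.27227909  0.13276419] [-0.24615368 -0.00695756  2.7543892 ] [ 0.32201218 -0.0759571   0.02128137] 0.01726930439893258
```

View pics/s10.png

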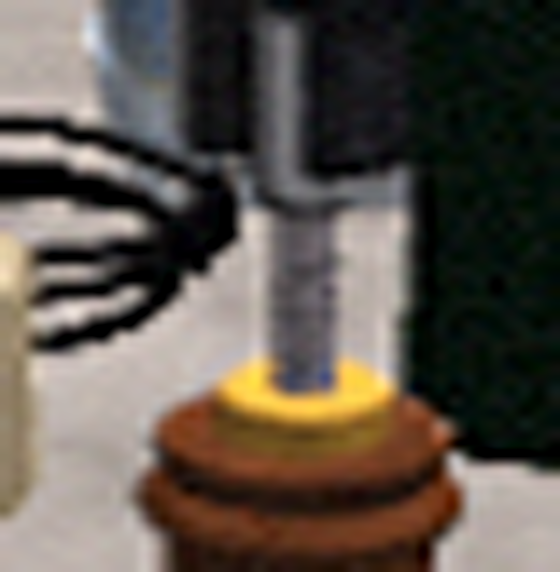

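Call:
servo_tool --targets '[[[0,0.002,0],0,0],[[0,0.002,0],0,0],[[0,0,0],0,0]]'

```text
time_s: 8.53
ee_pos: [0.4435, -0.2722, 0.1316]
eef_rot: [0.692, 0.145, -0.145, -0.692]
ft_force: [0.4, 0.8, 1.8]
grip_width: 0.0169
```

Call:
servo_tool --targets '[[[0,0.002,0],0,0],[[0,0.001,0],0,0],[[0,0,0],0,0]]'

```text
time_s: 8.78
ee_pos: [0.4435, -0.2723, 0.1307]
eef_rot: [0.692, 0.145, -0.145, -0.692]
ft_force: [0.3, 1.0, 2.7]
grip_width: 0.0166
```

Call:
servo_tool --targets '[[[0,0.002,0],0,0],[[0,0.001,0],0,0],[[0,0,0],0,0]]'

```text
time_s: 9.03
ee_pos: [0.4435, -0.2723, 0.1298]
eef_rot: [0.692, 0.145, -0.145, -0.692]
ft_force: [1.9, 0.4, 2.9]
grip_width: 0.0169
```

Call:
servo_tool --targets '[[[0,0.002,0],0,0],[[0,0.001,0],0,0],[[0,0,0],0,0]]'

```text
time_s: 9.28
ee_pos: [0.4435, -0.2723, 0.1289]
eef_rot: [-0.692, -0.145, 0.145, 0.692]
ft_force: [0.9, 0.9, 3.2]
grip_width: 0.0169
```

Call:
servo_tool --targets '[[[0,0.002,0],0,0],[[0,0.001,0],0,0],[[0,0,0],0,0]]'

```text
time_s: 9.53
ee_pos: [0.4435, -0.2722, 0.128]
eef_rot: [-0.692, -0.145, 0.145, 0.692]
ft_force: [1.0, 1.4, 2.1]
grip_width: 0.0169
```

Call:
servo_tool --targets '[[[0,0.002,0],0,0],[[0,0.002,0],0,0],[[0,0,0],0,0]]'

```text
time_s: 9.78
ee_pos: [0.4434, -0.2722, 0.1267]
eef_rot: [-0.692, -0.145, 0.145, 0.692]
ft_force: [1.0, 1.6, 2.5]
grip_width: 0.0167
```

Call:
servo_tool --targets '[[[0,0.002,0],0,0],[[0,0.002,0],0,0],[[0,0,0],0,0]]'

```text
time_s: 10.03
ee_pos: [0.4434, -0.2722, 0.1255]
eef_rot: [-0.692, -0.145, 0.145, 0.692]
ft_force: [0.6, 0.5, 1.5]
grip_width: 0.0169
```

Call:
servo_tool --targets '[[[0,0.002,0],0,0],[[0,0.002,0],0,0],[[0,0,0],0,0]]'

```text
time_s: 10.28
ee_pos: [0.4434, -0.2722, 0.1243]
eef_rot: [-0.692, -0.145, 0.145, 0.692]
ft_force: [2.2, 0.4, 1.7]
grip_width: 0.0168
```

Call:
servo_tool --targets '[[[0,0.002,0],0,0],[[0,0.002,0],0,0],[[0,0,0],0,0]]'

```text
time_s: 10.53
ee_pos: [0.4434, -0.2722, 0.1231]
eef_rot: [-0.692, -0.145, 0.145, 0.692]
ft_force: [1.8, 1.0, 0.8]
grip_width: 0.0168
```

```bash
python3 - <<'E'
from h import *
p,d=env.snapshot('side');a=p[:,:,::-1];cv2.imwrite('pics/s11.png',cv2.resize(a[138:190,245:285],None,fx=14,fy=11,interpolation=cv2.INTER_CUBIC))
s=env.get_state();print(s['ee_pos'],s['ft_force'],s['torque'],s['grip_width'])
E
```

```text
[ 0.4434203  -0.27221651  0.12312549] [1.43557459 1.34984783 2.14053436] [ 0.15761427 -0.52228442  0.03707977] 0.01678846677905219
```

View pics/s11.png

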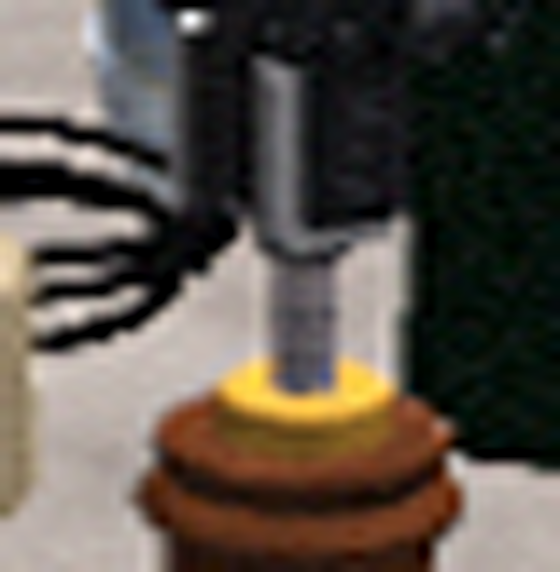

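The collar is still on the rim and sliding up the rod. The depth so far is about 54 mm.

Call:
servo_tool --targets '[[[0,0.002,0],0,0],[[0,0.002,0],0,0],[[0,0,0],0,0]]'

```text
time_s: 10.83
ee_pos: [0.4434, -0.2722, 0.122]
eef_rot: [-0.692, -0.145, 0.145, 0.692]
ft_force: [1.7, 1.3, 2.6]
grip_width: 0.0168
```

Call:
servo_tool --targets '[[[0,0.002,0],0,0],[[0,0.002,0],0,0],[[0,0,0],0,0]]'

```text
time_s: 11.08
ee_pos: [0.4434, -0.2722, 0.1207]
eef_rot: [-0.692, -0.145, 0.145, 0.692]
ft_force: [0.9, -0.4, 1.8]
grip_width: 0.0163
```

Call:
servo_tool --targets '[[[0,0.002,0],0,0],[[0,0.002,0],0,0],[[0,0,0],0,0]]'

```text
time_s: 11.33
ee_pos: [0.4434, -0.2722, 0.1195]
eef_rot: [-0.692, -0.145, 0.145, 0.692]
ft_force: [1.1, -0.5, 1.8]
grip_width: 0.0167
```

Call:
servo_tool --targets '[[[0,0.002,0],0,0],[[0,0.002,0],0,0],[[0,0,0],0,0]]'

```text
time_s: 11.58
ee_pos: [0.4434, -0.2722, 0.1183]
eef_rot: [-0.692, -0.145, 0.145, 0.692]
ft_force: [1.1, 0.4, 2.2]
grip_width: 0.0169
```

Call:
servo_tool --targets '[[[0,0.002,0],0,0],[[0,0.001,0],0,0],[[0,0,0],0,0]]'

```text
time_s: 11.83
ee_pos: [0.4434, -0.2722, 0.1175]
eef_rot: [-0.692, -0.145, 0.145, 0.692]
ft_force: [1.2, 1.0, 2.6]
grip_width: 0.0164
```

Call:
servo_tool --targets '[[[0,0.002,0],0,0],[[0,0.001,0],0,0],[[0,0,0],0,0]]'

```text
time_s: 12.08
ee_pos: [0.4435, -0.2722, 0.1173]
eef_rot: [0.692, 0.145, -0.145, -0.692]
ft_force: [-0.4, 2.3, 5.8]
grip_width: 0.0167
```

The force has jumped, so the tip is on the bottom. I'll press slightly more and hold.

Call:
servo_tool --targets '[[[0,0.001,0],0,0],[[0,0,0],0,0],[[0,0,0],0,0],[[0,0,0],0,0]]'

```text
time_s: 12.42
ee_pos: [0.4435, -0.2723, 0.1173]
eef_rot: [0.692, 0.145, -0.145, -0.692]
ft_force: [-0.6, 2.4, 7.6]
grip_width: 0.0172
```

Call:
servo_tool --targets '[[[0,0.001,0],0,0],[[0,0,0],0,0],[[0,0,0],0,0],[[0,0,0],0,0],[[0,0,0],0,0]]'

```text
time_s: 12.83
ee_pos: [0.4435, -0.2723, 0.1173]
eef_rot: [0.692, 0.146, -0.145, -0.692]
ft_force: [-1.0, 3.7, 8.4]
grip_width: 0.0167
```

```bash
python3 - <<'E'
from h import *
p,d=env.snapshot('side');a=p[:,:,::-1];cv2.imwrite('pics/s12.png',cv2.resize(a[138:190,245:285],None,fx=14,fy=11,interpolation=cv2.INTER_CUBIC))
s=env.get_state();print(s['ee_pos'],s['ft_force'],s['torque'],s['grip_width'])
E
```

```text
[ 0.44354584 -0.27230353  0.11727308] [-0.9672926   3.54866237  7.66148966] [ 1.22201962e+00  3.31329930e-01 -5.45620746e-04] 0.016627696071115496
```

View pics/s12.png

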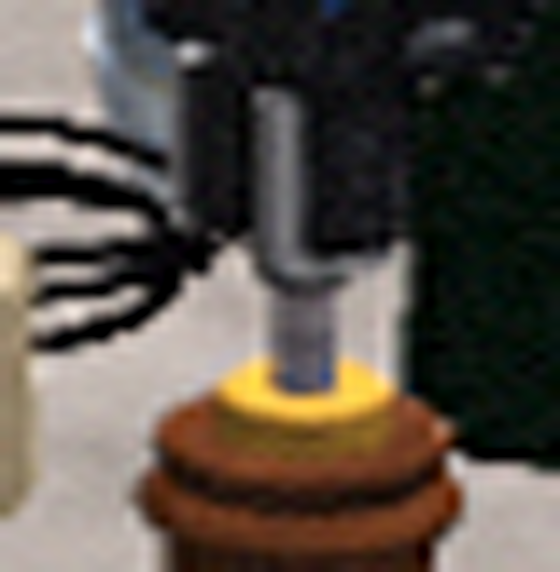

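The tip is on the bottom with about 5 N, plus the collar friction, and the collar sits on the rim. I'll draw the gauge out next.

Call:
servo_tool --targets '[[[0,-0.01,0],0,0],[[0,-0.03,0],0,0],[[0,-0.05,0],0,0],[[0,-0.06,0],0,0],[[0,-0.06,0],0,0],[[0,-0.05,0],0,0],[[0,-0.04,0],0,0],[[0,0,0],0,0],[[0,0,0],0,0],[[0,0,0],0,0]]'

```text
time_s: 13.72
ee_pos: [0.443, -0.2719, 0.2046]
eef_rot: [-0.691, -0.145, 0.146, 0.693]
ft_force: [0.9, 0.5, -2.3]
grip_width: 0.0167
```

```bash
python3 - <<'E'
from h import *
p,d=env.snapshot('side');a=p[:,:,::-1];cv2.imwrite('pics/s13.png',cv2.resize(a[100:270,220:330],None,fx=5,fy=3.5,interpolation=cv2.INTER_CUBIC))
cv2.imwrite('pics/s13b.png',cv2.resize(a[128:190,245:285],None,fx=14,fy=9.5,interpolation=cv2.INTER_CUBIC))
s=env.get_state();print(s['ee_pos'],s['ft_force'],s['torque'],s['grip_width'])
print(rel([.4640,-.4068,.205]))
E
```

```text
[ 0.44289697 -0.27198792  0.20446538] [ 0.30092887  0.23426662 -1.70038731] [0.03201215 0.01562682 0.063331  ] 0.016811171078244362
(array([-0.03487072, -0.00073088, -0.13192202]), array([-0.11623574, -0.00243626, -0.43974008]))
```

View pics/s13.png

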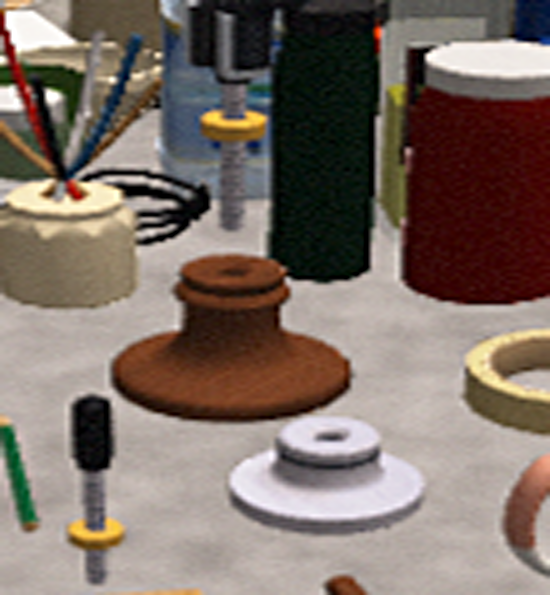

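View pics/s13b.png

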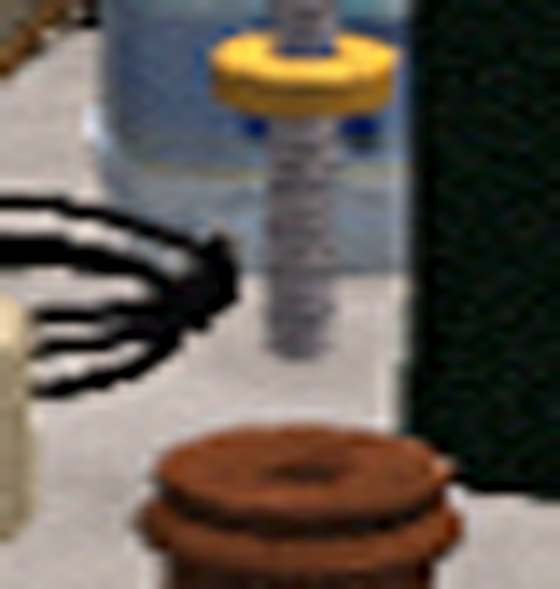

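The collar has slid up to roughly 60 mm and the gauge is clear of the socket. I'll move back over the holder.

Call:
servo_tool --targets '[[[-0.01,0,-0.04],0,0],[[-0.02,0,-0.08],0,0],[[-0.02,0,-0.08],0,0],[[-0.02,0,-0.08],0,0],[[-0.02,0,-0.08],0,0],[[-0.016,0,-0.05],0,0],[[-0.01,0,-0.03],0,0],[[0,0.06,0],0,0],[[0,0.06,0],0,0],[[0,0.03,0],0,0],[[0,0,0],0,0],[[0,0,0],0,0],[[0,0,0],0,0]]'

```text
time_s: 14.85
ee_pos: [0.465, -0.4073, 0.1624]
eef_rot: [0.693, 0.146, -0.145, -0.691]
ft_force: [-0.2, -0.1, -0.7]
grip_width: 0.0165
```

```bash
python3 - <<'E'
from h import *
p,d=env.snapshot('side');a=p[:,:,::-1];cv2.imwrite('pics/s14.png',cv2.resize(a[180:250,260:315],None,fx=10,fy=8,interpolation=cv2.INTER_CUBIC))
s=env.get_state();print(s['ee_pos'],s['ft_force'],s['torque'],s['grip_width'])
print(rel([.4640,-.4068,.150]))
E
```

```text
[ 0.46513776 -0.40734086  0.1626925 ] [-1.28233982  0.78784727 -0.87391486] [-0.02992454  0.05427305  0.01377069] 0.017014011602933032
(array([-0.00083704,  0.01268978,  0.00097755]), array([-0.00279015,  0.04229925,  0.00325851]))
```

View pics/s14.png

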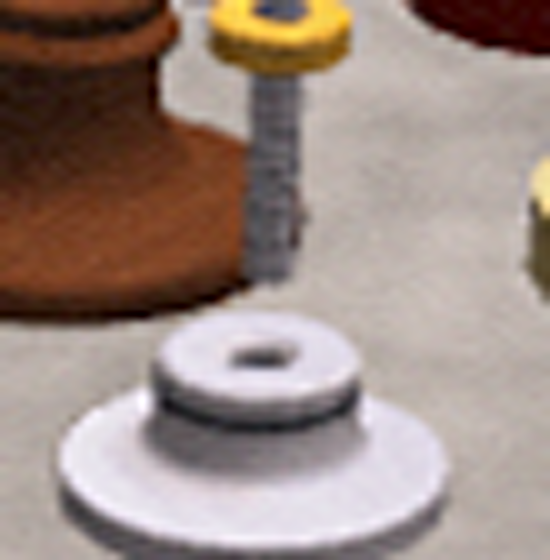

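Call:
servo_tool --targets '[[[-0.002,0.02,0.001],0,0],[[0,0.02,0],0,0],[[0,0.014,0],0,0],[[0,0,0],0,0],[[0,0,0],0,0],[[0,0,0],0,0]]'

```text
time_s: 15.4
ee_pos: [0.464, -0.4072, 0.145]
eef_rot: [0.692, 0.145, -0.145, -0.692]
ft_force: [-0.1, -0.0, -1.7]
grip_width: 0.0167
```

```bash
python3 - <<'E'
from h import *
p,d=env.snapshot('side');a=p[:,:,::-1];cv2.imwrite('pics/s15.png',cv2.resize(a[180:250,260:315],None,fx=10,fy=8,interpolation=cv2.INTER_CUBIC))
s=env.get_state();print(s['ee_pos'],s['ft_force'],s['torque'],s['grip_width'])
E
```

```text
[ 0.46405094 -0.40719794  0.14514094] [-0.7453689  -0.67289854 -0.97594941] [ 0.01836448 -0.01185544 -0.04050632] 0.0166612329875519
```

View pics/s15.png

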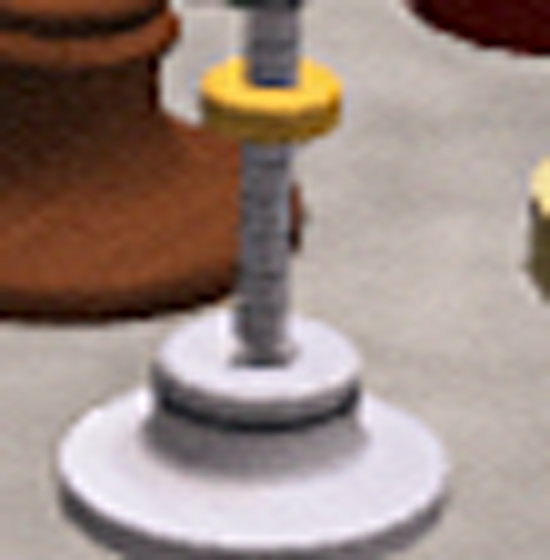

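Call:
servo_tool --targets '[[[0,0.01,0],0,0],[[0,0.01,0],0,0],[[0,0.01,0],0,0],[[0,0,0],0,0],[[0,0,0],0,0]]'

```text
time_s: 15.87
ee_pos: [0.4638, -0.407, 0.1354]
eef_rot: [-0.692, -0.145, 0.145, 0.692]
ft_force: [-0.2, 1.0, -1.6]
grip_width: 0.0166
```

Inside the hole with no force. Continuing down.

Call:
servo_tool --targets '[[[0,0.015,0],0,0],[[0,0.015,0],0,0],[[0,0.015,0],0,0],[[0,0.01,0],0,0],[[0,0.006,0],0,0],[[0,0,0],0,0],[[0,0,0],0,0]]'

```text
time_s: 16.45
ee_pos: [0.4639, -0.4071, 0.1175]
eef_rot: [-0.692, -0.145, 0.145, 0.692]
ft_force: [0.4, -0.2, -0.7]
grip_width: 0.0168
```

Call:
servo_tool --targets '[[[0,0.005,0],0,0],[[0,0.005,0],0,0],[[0,0.005,0],0,0],[[0,0,0],0,0]]'

```text
time_s: 16.78
ee_pos: [0.4639, -0.407, 0.1126]
eef_rot: [-0.692, -0.145, 0.145, 0.692]
ft_force: [0.2, 0.2, -1.6]
grip_width: 0.0168
```

Call:
servo_tool --targets '[[[0,0.003,0],0,0],[[0,0,0],0,0]]'

```text
time_s: 16.95
ee_pos: [0.4639, -0.4071, 0.112]
eef_rot: [-0.692, -0.145, 0.145, 0.692]
ft_force: [0.0, -0.6, -1.1]
grip_width: 0.0168
```

Call:
servo_tool --targets '[[[0,0.002,0],0,0],[[0,0.001,0],0,0],[[0,0,0],0,0]]'

```text
time_s: 17.2
ee_pos: [0.4639, -0.4071, 0.1112]
eef_rot: [-0.692, -0.145, 0.145, 0.692]
ft_force: [0.4, -0.6, -1.5]
grip_width: 0.017
```

Call:
servo_tool --targets '[[[0,0.002,0],0,0],[[0,0,0],0,0]]'

```text
time_s: 17.37
ee_pos: [0.464, -0.4071, 0.111]
eef_rot: [0.692, 0.145, -0.145, -0.692]
ft_force: [-0.6, 0.7, -0.1]
grip_width: 0.0168
```

Call:
servo_tool --targets '[[[0,0.001,0],0,0],[[0,0,0],0,0],[[0,0,0],0,0]]'

```text
time_s: 17.62
ee_pos: [0.4641, -0.4071, 0.1109]
eef_rot: [0.692, 0.145, -0.145, -0.692]
ft_force: [-0.2, 1.5, 2.8]
grip_width: 0.0169
```

```bash
python3 - <<'E'
from h import *
p,d=env.snapshot('side');a=p[:,:,::-1];cv2.imwrite('pics/s16.png',cv2.resize(a[150:255,250:325],None,fx=8,fy=5.5,interpolation=cv2.INTER_CUBIC))
s=env.get_state();print(s['ee_pos'],s['ft_force'],s['torque'],s['grip_width'])
E
```

```text
[ 0.4640727  -0.40716065  0.11092356] [-0.51391913  1.88796682  3.86456285] [0.5836426  0.36479851 0.03579748] 0.016528591991791172
```

View pics/s16.png

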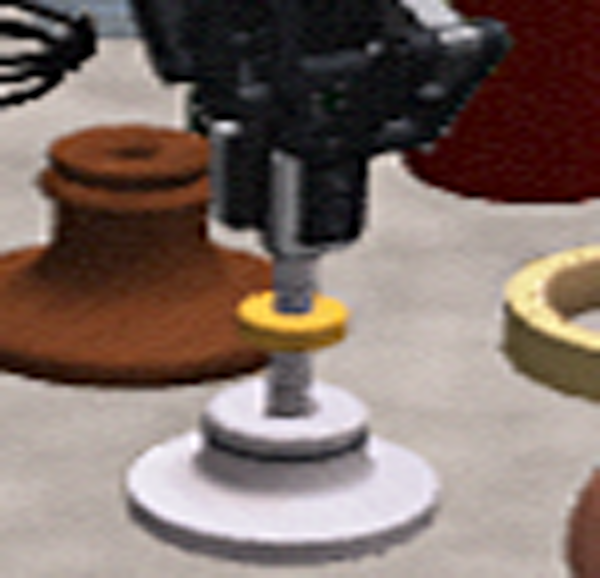

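The tip is on the bottom of the holder's hole, at the same TCP height as when it was grasped. Releasing gently.

Call:
servo_tool --targets '[[[0,0,0],0,0.22],[[0,0,0],0,0.3],[[0,0,0],0,0.45],[[0,0,0],0,0.6],[[0,0,0],0,0.8],[[0,0,0],0,1],[[0,0,0],0,1],[[0,0,0],0,1],[[0,0,0],0,1]]'

```text
time_s: 18.42
ee_pos: [0.464, -0.4071, 0.1104]
eef_rot: [-0.692, -0.145, 0.145, 0.692]
ft_force: [0.6, 0.7, -0.9]
grip_width: 0.0855
```

```bash
python3 - <<'E'
from h import *
p,d=env.snapshot('side');a=p[:,:,::-1];cv2.imwrite('pics/s17.png',cv2.resize(a[120:255,240:345],None,fx=6,fy=4.4,interpolation=cv2.INTER_CUBIC))
s=env.get_state();print(s['ee_pos'],s['ft_force'],s['torque'],s['grip_width'])
E
```

```text
[ 0.46395454 -0.40708121  0.11035071] [ 0.54313391 -1.13986955  0.38270179] [-0.00350162  0.02801317 -0.0173005 ] 0.08511697707927576
```

View pics/s17.png

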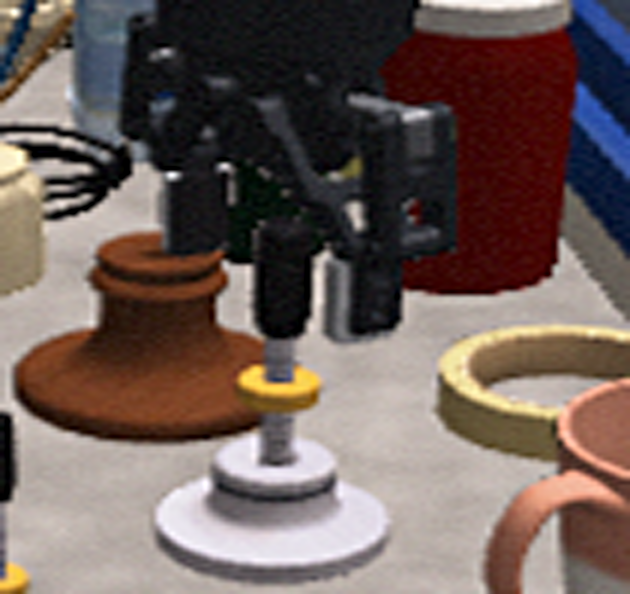

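The gauge stands released with the fingers open and clear on both sides. I'll retreat upward and then out to the side.

Call:
servo_tool --targets '[[[0,-0.04,0],0,1],[[0,-0.08,0],0,1],[[0,-0.1,0],0,1],[[0,-0.1,0],0,1],[[0,-0.1,0],0,1],[[0,-0.06,0],0,1],[[-0.1,0,0],0,1],[[-0.12,0,0],0,1],[[-0.12,0,0],0,1],[[-0.12,0,0],0,1],[[-0.12,0,0],0,1],[[-0.12,0,0],0,1],[[-0.12,0,0],0,1],[[-0.12,0,0],0,1],[[-0.12,0,0],0,1],[[-0.12,0,0],0,1],[[-0.1,0,0.03],0,1],[[0,0,0],0,1],[[0,0,0],0,1],[[0,0,0],0,1]]'

```text
time_s: 20.13
ee_pos: [0.1088, -0.5533, 0.2551]
eef_rot: [0.692, 0.145, -0.145, -0.692]
ft_force: [0.5, 0.7, -0.0]
grip_width: 0.0856
```

```bash
python3 - <<'E'
from h import *
im=[]
for n in ("side","top"):
    p,d=env.snapshot(n); b=np.load(f'{n}1.npz')['p'];im.append(p)
    x=(110,290,170,430) if n=='top' else (140,330,195,400)
    A=p[x[0]:x[1],x[2]:x[3]];B=b[x[0]:x[1],x[2]:x[3]]
    cv2.imwrite(f'pics/{n}18.png',cv2.resize(np.vstack([A,B])[:,:,::-1],None,fx=1.6 if n=='top' else 1.57,fy=1.6 if n=='top' else 1.57,interpolation=cv2.INTER_CUBIC))
    if n=='side': cv2.imwrite('pics/s18z.png',cv2.resize(p[150:260,210:320][:,:,::-1],None,fx=5.4,fy=5.4,interpolation=cv2.INTER_CUBIC))
    D=cv2.absdiff(A,B).max(-1)>60;ys,xs=np.nonzero(D);print(n,D.sum(),xs.min()+x[2],xs.max()+x[2],ys.min()+x[0],ys.max()+x[0])
print(env.get_state()['ee_pos'],env.get_state()['time_s'])
E
```

```text
side 181 279 292 169 223
top 39 273 286 208 222
[ 0.10962553 -0.55307961  0.25472433] 20.2333
```

View pics/s18z.png

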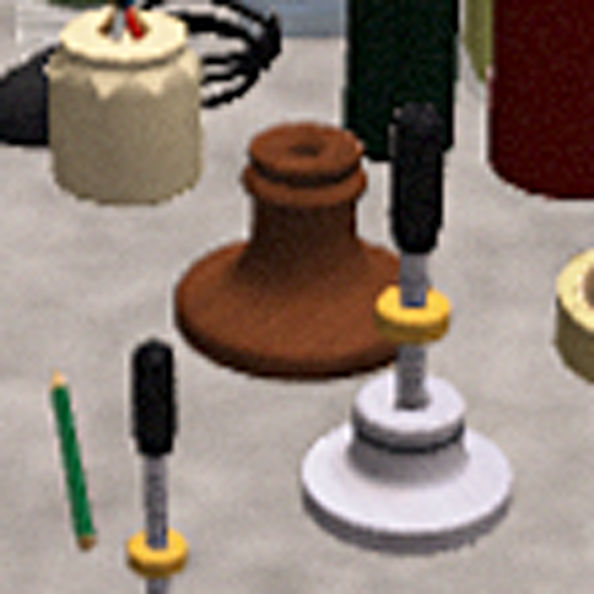

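View pics/top18.png

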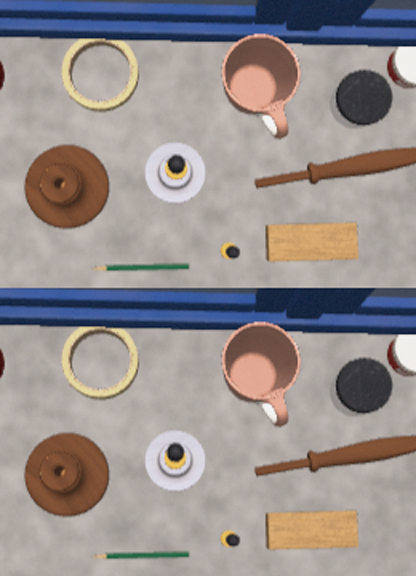

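The gauge stands upright in its holder with its top at the same pixel as before, (417,105). The collar is higher, at (413,313) instead of (410,373), which is about 23 mm up. The before-and-after differences lie only on the gauge.

```bash
python3 -c "
from station import env
print(env.close_job())"
```

```text
the job is handed in; nothing more can be done
None
```

The socket in the lamp base is about 60 mm deep, and the gauge is back standing in its holder with the collar at that reading. The job was handed in at about 20 s; no verdict was reported.

- **Depth:** my 60 mm comes from the arm's height readings (59.7 mm) and is good to about 1–2 mm. The collar's position in the pictures agrees roughly, at about 59 mm. Before cutting the column, read the collar on the gauge itself.
- **Pressing on the bottom:** the wrist force rose to about 8 N when the tip met the bottom. Roughly 5 N of that was on the bottom and the rest was the collar's friction. I held it for more than 0.5 s, with the collar visibly on the rim.
- **Putting it back:** I lowered the gauge until its tip touched the bottom of the holder's hole, at the same height as when I gripped it. Only then did I open the fingers, and the arm backed away clear.
- **Last checks:** before-and-after pictures from both cameras differ only at the gauge. It stands upright with the collar about 23 mm higher, and the lamp base, holder and everything else look unmoved.
- **Not measured directly:** I could not separate the force on the socket bottom from the total wrist force. Nothing but the rim came near the collar in the pictures. No check failed.

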